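# Back off the regulator and take off the lubricator's filler cap of unknown thread

### The job

The compressed-air unit on the green mat is to be topped up with tool oil: first take its pressure off by turning its black knob fully anticlockwise to the end stop, and only then unscrew its yellow filler cap, which may have an ordinary or a left-hand thread (if it will not turn one way, try the other). Lift the cap off and finish while still holding it in the gripper, steady, at least 5 cm above where it sat and clear of everything else. Leave the knob and cap of the other unit, on the cardboard, as they are, and the oil bottle, spanner and stock bin where they are.

Things in the scene. Friction and masses are not known exactly. Their poses are not given: they have to be found in the camera images.
- mat: Dark green work mat, 240 x 280 x 4 mm, flat on the bench; origin: centre of its underside.
- card: Flat sheet of brown cardboard, 240 x 280 x 4 mm, on the bench; origin: centre of its underside.
- unit_a: Compressed-air unit on a fixed bracket, one of two alike; stands on the mat or the cardboard. Base 110 x 190 mm; two 80 mm square heads in a row, flat tops 173 mm up. Origin: centre of underside; z up, x away from the gauge side, y along the row: regulator (black knob, gauge) at y = +47 mm, lubricator (yellow cap) at y = -47 mm, axes upright.
- knob_a (a joint): Turn of this unit's pressure knob in rad: 0 = end stop, fully anticlockwise seen from above (pressure off); it grows clockwise, up to 4.5. Turns with light friction (0.06 N m), stays where it is left. The red gauge needle follows it.
- knob_a_mid (a point): Middle of this unit's black pressure knob: ribbed upright cylinder, 50 mm across, 36 mm high, white pointer line on top; the point lies on its axis, half-way up, 213 mm above the unit's underside. Under the knob is a 44 mm wide bonnet, 22 mm high, on the flat head.
- knob_a_mark (a point): Outer end of the white pointer line on top of this knob, 22 mm off its axis.
- seat_a (a point): Centre of the seat under this unit's cap: top of a 46 mm wide boss, 18 mm over the flat head; above it a 20 mm high threaded neck, hidden in the cap. The thread is right-hand (loosens anticlockwise seen from above) or left-hand (loosens clockwise): it differs from start to start and cannot be seen.
- cap_a_mid (a point): Middle (on the axis, half-way up) of this unit's loose yellow filler cap, 48 mm across, 28 mm high, 30 to 65 g; z up, axes turn with it. Tightening way: blocked within 5 to 12 degrees (fingers slip). Loosening way: turns easily, 2 mm up-down play, rises 30 mm per full turn, free after 110 to 115 degrees, then lifts straight off; not before, however it is pulled.
- unit_b: Compressed-air unit on a fixed bracket, one of two alike; stands on the mat or the cardboard. Base 110 x 190 mm; two 80 mm square heads in a row, flat tops 173 mm up. Origin: centre of underside; z up, x away from the gauge side, y along the row: regulator (black knob, gauge) at y = +47 mm, lubricator (yellow cap) at y = -47 mm, axes upright.
- knob_b (a joint): Turn of this unit's pressure knob in rad: 0 = end stop, fully anticlockwise seen from above (pressure off); it grows clockwise, up to 4.5. Turns with light friction (0.06 N m), stays where it is left. The red gauge needle follows it.
- knob_b_mid (a point): Middle of this unit's black pressure knob: ribbed upright cylinder, 50 mm across, 36 mm high, white pointer line on top; the point lies on its axis, half-way up, 213 mm above the unit's underside. Under the knob is a 44 mm wide bonnet, 22 mm high, on the flat head.
- knob_b_mark (a point): Outer end of the white pointer line on top of this knob, 22 mm off its axis.
- seat_b (a point): Centre of the seat under this unit's cap: top of a 46 mm wide boss, 18 mm over the flat head; above it a 20 mm high threaded neck, hidden in the cap. The thread is right-hand (loosens anticlockwise seen from above) or left-hand (loosens clockwise): it differs from start to start and cannot be seen.
- cap_b_mid (a point): Middle (on the axis, half-way up) of this unit's loose yellow filler cap, 48 mm across, 28 mm high, 30 to 65 g; z up, axes turn with it. Tightening way: blocked within 5 to 12 degrees (fingers slip). Loosening way: turns easily, 2 mm up-down play, rises 30 mm per full turn, free after 110 to 115 degrees, then lifts straight off; not before, however it is pulled.
- oil: Bystander: closed white bottle of tool oil with red cap, 56 mm across, 150 mm high, standing loose; origin: centre of its underside.
- spanner: Bystander: loose steel spanner, 180 mm long, lying flat; origin: at its middle on the underside, x along it.
- fittings: Bystander: loose blue stock bin, 100 x 150 x 60 mm, with brass fittings in it; origin: centre of its underside.
There are look-alikes about, which are no part of the job. What is shaped like the part that bears cap_b_mid but blue is not meant.

How it is judged:
By the outcome, as a careful person would: the job done as asked, in the order asked, and still so for the second after the job is handed in, while the arm keeps its last pose, push and grip.
It also fails if it takes over 54 s, if anything falls off the work surface, if the arm or the gripper's body presses on something with over 40 N, if the wrist force passes 120 N, or if a joint passes its speed limit or range.

### The arm

A 6-joint arm with a two-finger parallel gripper is mounted at the origin on the work surface. World frame = base frame: x ahead of the robot, y to its left, z up, the work surface at z = 0. Lengths are in m, angles in rad, forces in N, time in s.
With the tool pointing down it reaches from about 0.375 to 0.9 m from the base axis. Payload 3.1 kg.
Tool frame: the origin (TCP) lies midway between the tips of the shut fingers; the grasp point (between the pads) lies 19 mm behind it (manip.grasp_offset is the distance from the TCP to the grasp point, in m); z points along the fingers, y is the line along which they close (so a half turn about z gives the same grasp; the last joint's range is limited). The gripper opens to 85 mm and grips with 20 to 120 N. Pads are 22 mm wide; open, the fingers measure 114 mm over their backs; the gripper's body (76 mm by 85 mm) begins 54 mm behind the grasp point. The pads swing forward as they close: fully open they stand 13 mm farther back than shut.
Start: joints at [1.065, 0.527, 1.433, -0, 1.181, -0.178], TCP at [0.201, 0.592, 0.231] pointing down, gripper open.
Joint ranges: [-3.08, 3.08], [-0.75, 2.2], [0.22, 2.44], [-1.43, 4.57], [0, 2.65], [-2.85, 2.85]. Speed limits (rad/s): [2.79, 2.79, 3.14, 3.14, 3.14, 3.14].

### API

Orientations are given as a unit quaternion [x, y, z, w].
In Python, from station import sensors, cams, order, manip gives the robot as it stands.
- The arm moves only by the tool move_arm, never from a script. Its argument "targets" is a list of rows, each an object of numbers: "dx", "dy", "dz": the shift along the world's x, y, z normalised to -1 to 1, where 1 is 25 mm; "rx", "ry", "rz": the turn, a rotation vector about the world's x, y, z normalised to -1 to 1, where 1 is 30 degrees. A call has exactly 10 rows; each row shifts and turns the commanded pose from where the row before left it; what a row does not reach is not made up. A row lasts 1/8 s, in which the tool goes at most 62.5 mm and 10.7 degrees, less where a joint would pass 70% of its speed; a pose out of reach is approached as far as the arm can. A call with a number of a shift or a turn outside -1 to 1 is refused whole. A call with a gripper value outside its range is refused whole. "claw" is the opening in per cent of the stroke, from 0 (shut) to 100 (fully open), set as the call begins (left out, the last holds). The fingers move at their own pace and stop on an object; "newtons" is the grip in N (left out, the last holds). Time passes only in rows, so rows that do not move let the fingers close, or fill a call up. It gives the time, the measured TCP pose, the force, the opening and the grip force at its end, in the units of the state.
- sensors.sense(): the state, without advancing time (a new reading comes with each control period).
- cams.snapshot(name): name is "scene" or "top"; returns the picture (420x560x3 uint8, red, green, blue); there is no depth.
- cams.camera_model(name): a dict with "fx", "fy", "cx", "cy" (pixels), "extrinsics" (4x4, takes a point from world to camera coordinates). Camera axes: x right, y down, z forward; pixel columns grow to the right and rows downward; lengths in m; the calibration is good to about 2 mm. A picture is of the moment at which its call begins. camera_model takes no time and is no camera call.
- order.sign_off(): hands the job in; it is judged then, once.
The state is a dict: "t": time; "q": joint angles; "qd": joint speeds; "tau": joint torques, N m; "tcp_pos": TCP position; "tool_rot": TCP orientation; "force": force on the tool from outside, world axes, zero at the start; "ft_torque": the same for the moment, N m; "finger_gap": opening from 0.0 (shut) to 1.0 (fully open); "gripper_force": force on a finger pad.
Only numpy, scipy, OpenCV 4.12 (cv2) and the standard library are available. Lean on these libraries where they do the work, as an engineer would, in place of code of your own. Each camera call takes 0.05 s, during which the arm holds its last target. There are 200 camera calls.

## Working session

There is one attempt and no reset: what is moved stays moved. The work goes in short steps, Python scripts to look and compute and a tool call to move; the robot and the scene stay as the last step left them, time stands still between calls to the robot, and variables do not carry over. Pictures are saved under pics/ and viewed, at most 10 in all, crops included, and the job is handed in when it is done.

Besides the shell and the picture viewer there is one more tool, called after "Request:" as name(argument=value, ...) on one line, values as JSON. move_arm: Moves the arm, as the interface text tells. Scaled input: -1 to 1 covers 25 mm each way for a shift and 30 degrees each way for a turn. Its arguments: {"type":"object","properties":{"targets":{"type":"array"},"claw":{"type":"number"},"newtons":{"type":"number"}},"required":["targets"]}

```bash
mkdir -p pics; cat > h.py <<'E'
import numpy as np, cv2
from station import sensors, cams, order, manip
def snap(n,f):
    im=cams.snapshot(n); cv2.imwrite('pics/'+f+'.png',im[:,:,::-1]); return im
def ray(n,u,v,z):
    m=cams.camera_model(n); E=np.array(m['extrinsics']); R,t=E[:3,:3],E[:3,3]
    c=-R.T@t; d=R.T@np.array([(u-m['cx'])/m['fx'],(v-m['cy'])/m['fy'],1]); return c+d*(z-c[2])/d[2]
def proj(n,p):
    m=cams.camera_model(n); E=np.array(m['extrinsics']); q=E[:3,:3]@p+E[:3,3]
    return [m['fx']*q[0]/q[2]+m['cx'],m['fy']*q[1]/q[2]+m['cy']]
E
python3 - <<'E'
from h import *
a=snap('top','t0');b=snap('scene','s0')
cv2.imwrite('pics/both.png',cv2.resize(np.hstack([a,b])[:,:,::-1],(800,300)))
for n in('top','scene'):
    m=cams.camera_model(n);E=np.array(m['extrinsics']);print(n,m['fx'],-E[:3,:3].T@E[:3,3])
s=sensors.sense();print(s['t'],s['tcp_pos'],s['tool_rot'])
E
```

```text
top 417.9186581400222 [4.88126462e-01 3.58465443e-04 1.08014887e+00]
scene 496.5070465095657 [1.37933531 0.65791474 0.87901243]
0.1 [0.20026982 0.59136699 0.2304184 ] [ 1.62659774e-01  9.86681725e-01 -9.25621764e-04 -3.39179570e-04]
```

View pics/t0.png

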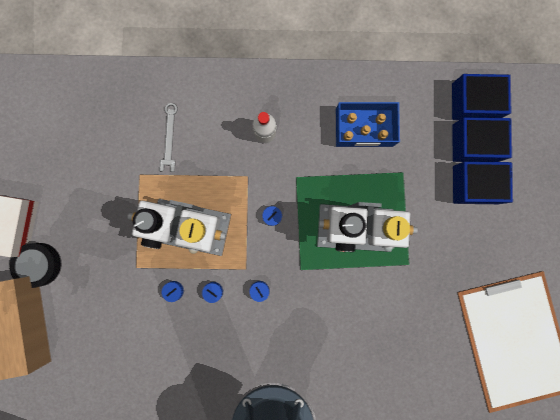

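View pics/s0.png

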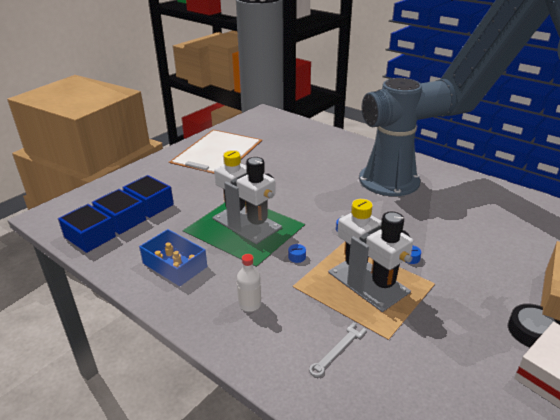

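The top view shows two yellow caps and two black knobs. The pair at cap (398,228), knob (352,225) stands on the green mat and is the one meant. The pair at (192,231)/(147,221) is on the cardboard, and the blue caps at (272,215), (172,291), (212,292), (260,291) are look-alikes. I'll confirm in a crop and measure.

```bash
python3 - <<'E'
from h import *
a=cv2.imread('pics/t0.png')
cv2.imwrite('pics/crop.png',cv2.resize(a[165:280,290:420],None,fx=5,fy=5,interpolation=cv2.INTER_CUBIC))
h=cv2.cvtColor(a,cv2.COLOR_BGR2HSV)
def big(m,off=(0,0)):
    n,l,s,c=cv2.connectedComponentsWithStats(m.astype(np.uint8)); 
    return [(s[i],c[i],l==i) for i in np.argsort(-s[1:,4])+1 if s[i,4]>25]
ye=(h[...,0]>18)&(h[...,0]<35)&(h[...,1]>150)&(h[...,2]>110); ye[:,:300]=0
for s,c,l in big(ye)[:2]:
    print('cap',s,c); cnt=cv2.findContours(l.astype(np.uint8),0,1)[0][0];
    (u,v),r=cv2.minEnclosingCircle(cnt); print(u,v,r,ray('top',u,v,.223))
bl=(h[...,2]<60)&(h[...,1]<90); bl[:,:330]=0;bl[:,375:]=0;bl[:205]=0;bl[250:]=0
for s,c,l in big(bl)[:3]: print('knob',s,c,ray('top',*c,.235))
sc=cv2.imread('pics/s0.png');h=cv2.cvtColor(sc,cv2.COLOR_BGR2HSV)
ye=(h[...,0]>18)&(h[...,0]<35)&(h[...,1]>150)&(h[...,2]>90);ye[:,300:]=0;ye[200:]=0
for s,c,l in big(ye)[:2]: print('scene cap',s,c,ray('scene',*c,.212))
E
```

```text
cap [386 217  24  23 401] [397.13715711 227.66832918]
397.5 227.7142791748047 12.272727966308594 [ 0.50023214 -0.25137419  0.223     ]
knob [339 213  27  24 216] [350.0787037  224.44444444] [ 0.50542717 -0.15148317  0.235     ]
knob [336 243  19   7 115] [344.80869565 246.4       ] [ 0.46097837 -0.14097189  0.235     ]
knob [367 215   6  21 105] [369.36190476 224.48571429] [ 0.50585633 -0.19064466  0.235     ]
scene cap [224 151  17  16 222] [231.83333333 158.07657658] [ 0.50124832 -0.2453862   0.212     ]
```

View pics/crop.png

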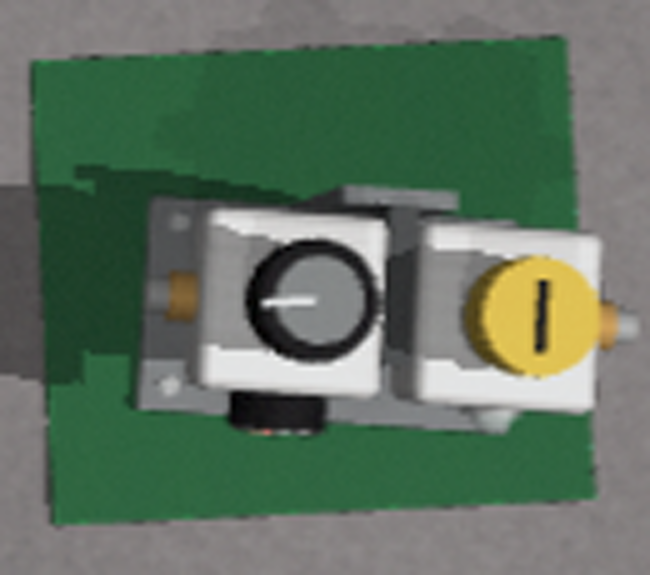

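The crop confirms it: black knob with grey top at crop (320,299) and pointer to the left, yellow cap at (543,316), both over green mat. The gauge faces the robot.

```bash
python3 - <<'E'
from h import *
f=lambda x,y:(290+(x+.5)/5-.5,165+(y+.5)/5-.5)
print(ray('top',*f(321,299),.235),ray('top',*f(543,316),.223))
a=cv2.imread('pics/s0.png')
cv2.imwrite('pics/sc.png',cv2.resize(a[140:240,190:310],None,fx=5,fy=5,interpolation=cv2.INTER_CUBIC))
E
```

```text
[ 0.50561606 -0.15903683  0.235     ] [ 0.50007481 -0.25281807  0.223     ]
```

View pics/sc.png

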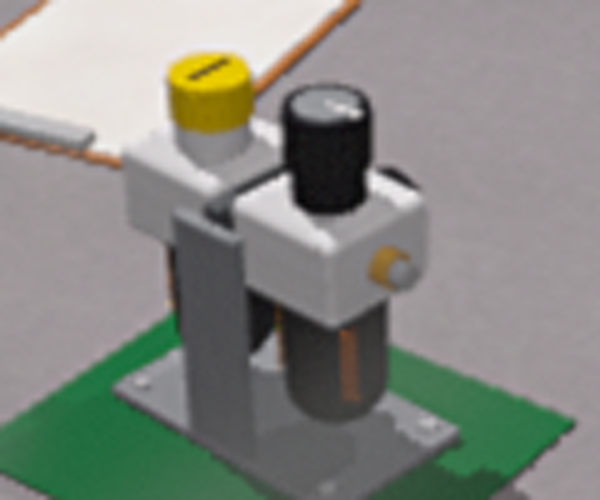

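Request:
move_arm(targets=[{"dz": 1}, {"dz": 1}, {"dz": 1}, {"dz": 1}, {"dx": 0.4, "dy": -1, "rz": -0.25}, {"dx": 0.4, "dy": -1, "rz": -0.25}, {"dx": 0.4, "dy": -1, "rz": -0.25}, {"dx": 0.4, "dy": -1, "rz": -0.25}, {"dx": 0.4, "dy": -1, "rz": -0.25}, {"dx": 0.4, "dy": -1, "rz": -0.25}], claw=100, newtons=40)

```text
schema error: expected keys dx, dy, dz, rx, ry, rz
```

The scene crop shows the same unit: yellow cap at crop (210,92), black knob at (328,150) on a narrower bonnet, and green mat below. Cap-to-knob spacing measures 94 mm, as it should.

Request:
move_arm(targets=[{"dx": 0, "dy": 0, "dz": 1, "rx": 0, "ry": 0, "rz": 0}, {"dx": 0, "dy": 0, "dz": 1, "rx": 0, "ry": 0, "rz": 0}, {"dx": 0, "dy": 0, "dz": 1, "rx": 0, "ry": 0, "rz": 0}, {"dx": 0, "dy": 0, "dz": 1, "rx": 0, "ry": 0, "rz": 0}, {"dx": 0.4, "dy": -1, "dz": 0, "rx": 0, "ry": 0, "rz": -0.25}, {"dx": 0.4, "dy": -1, "dz": 0, "rx": 0, "ry": 0, "rz": -0.25}, {"dx": 0.4, "dy": -1, "dz": 0, "rx": 0, "ry": 0, "rz": -0.25}, {"dx": 0.4, "dy": -1, "dz": 0, "rx": 0, "ry": 0, "rz": -0.25}, {"dx": 0.4, "dy": -1, "dz": 0, "rx": 0, "ry": 0, "rz": -0.25}, {"dx": 0.4, "dy": -1, "dz": 0, "rx": 0, "ry": 0, "rz": -0.25}], claw=100, newtons=40)

```text
t: 1.35
tcp_pos: [0.2606, 0.4408, 0.3309]
tool_rot: [0.53, 0.848, -0.001, -0.0]
force: [0.3, -0.9, 0.4]
finger_gap: 0.997
gripper_force: 0.0
```

Request:
move_arm(targets=[{"dx": 0.4, "dy": -1, "dz": 0, "rx": 0, "ry": 0, "rz": -0.25}, {"dx": 0.4, "dy": -1, "dz": 0, "rx": 0, "ry": 0, "rz": -0.25}, {"dx": 0.4, "dy": -1, "dz": 0, "rx": 0, "ry": 0, "rz": -0.25}, {"dx": 0.4, "dy": -1, "dz": 0, "rx": 0, "ry": 0, "rz": -0.25}, {"dx": 0.4, "dy": -1, "dz": 0, "rx": 0, "ry": 0, "rz": -0.25}, {"dx": 0.4, "dy": -1, "dz": 0, "rx": 0, "ry": 0, "rz": -0.25}, {"dx": 0.4, "dy": -1, "dz": 0, "rx": 0, "ry": 0, "rz": -0.25}, {"dx": 0.4, "dy": -1, "dz": 0, "rx": 0, "ry": 0, "rz": -0.25}, {"dx": 0.4, "dy": -1, "dz": 0, "rx": 0, "ry": 0, "rz": -0.25}, {"dx": 0.4, "dy": -1, "dz": 0, "rx": 0, "ry": 0, "rz": -0.25}])

```text
t: 2.6
tcp_pos: [0.3605, 0.191, 0.331]
tool_rot: [0.937, 0.35, -0.0, -0.0]
force: [-1.0, -0.2, 0.3]
finger_gap: 0.999
gripper_force: 0.0
```

Request:
move_arm(targets=[{"dx": 0.4, "dy": -1, "dz": 0, "rx": 0, "ry": 0, "rz": -0.25}, {"dx": 0.4, "dy": -1, "dz": 0, "rx": 0, "ry": 0, "rz": -0.25}, {"dx": 0.4, "dy": -1, "dz": 0, "rx": 0, "ry": 0, "rz": -0.25}, {"dx": 0.4, "dy": -1, "dz": 0, "rx": 0, "ry": 0, "rz": -0.25}, {"dx": 0.4, "dy": -1, "dz": 0, "rx": 0, "ry": 0, "rz": -0.25}, {"dx": 0.4, "dy": -1, "dz": 0, "rx": 0, "ry": 0, "rz": -0.25}, {"dx": 0.4, "dy": -1, "dz": 0, "rx": 0, "ry": 0, "rz": -0.25}, {"dx": 0.4, "dy": -1, "dz": 0, "rx": 0, "ry": 0, "rz": -0.25}, {"dx": 0.4, "dy": -1, "dz": 0, "rx": 0, "ry": 0, "rz": -0.25}, {"dx": 0.4, "dy": -1, "dz": 0, "rx": 0, "ry": 0, "rz": -0.25}])

```text
t: 3.85
tcp_pos: [0.4605, -0.0588, 0.3309]
tool_rot: [0.956, -0.292, -0.0, -0.0]
force: [-0.9, 0.2, 0.1]
finger_gap: 1.005
gripper_force: 0.0
```

```bash
python3 - <<'E'
from h import *
s=sensors.sense();print(s['t'],s['tcp_pos'],s['tool_rot'],np.degrees(s['q']),s['force'],s['ft_torque'])
E
```

```text
3.85 [ 0.46050588 -0.05882478  0.3309358 ] [ 9.56349093e-01 -2.92226235e-01 -4.81430065e-04 -8.35931585e-05] [-2.11164043e+01  1.07996099e+01  9.62866773e+01  5.84195051e-03
  7.29694269e+01  1.02864455e+02] [-0.90568974  0.2466785   0.09385826] [ 0.05486876 -0.00712696  0.07118899]
```

Request:
move_arm(targets=[{"dx": 0.45, "dy": -1, "dz": 0, "rx": 0, "ry": 0, "rz": -0.34}, {"dx": 0.45, "dy": -1, "dz": 0, "rx": 0, "ry": 0, "rz": -0.34}, {"dx": 0.45, "dy": -1, "dz": 0, "rx": 0, "ry": 0, "rz": -0.34}, {"dx": 0.45, "dy": -1, "dz": 0, "rx": 0, "ry": 0, "rz": -0.34}, {"dx": 0, "dy": 0, "dz": -0.5, "rx": 0, "ry": 0, "rz": -0.34}, {"dx": 0, "dy": 0, "dz": -0.5, "rx": 0, "ry": 0, "rz": -0.34}, {"dx": 0, "dy": 0, "dz": -0.5, "rx": 0, "ry": 0, "rz": 0}, {"dx": 0, "dy": 0, "dz": -0.5, "rx": 0, "ry": 0, "rz": 0}, {"dx": 0, "dy": 0, "dz": 0, "rx": 0, "ry": 0, "rz": 0}, {"dx": 0, "dy": 0, "dz": 0, "rx": 0, "ry": 0, "rz": 0}])

```text
t: 5.1
tcp_pos: [0.5058, -0.1581, 0.2816]
tool_rot: [-0.676, 0.737, -0.0, 0.0]
force: [0.1, 0.2, 0.5]
finger_gap: 1.002
gripper_force: 0.0
```

```bash
python3 - <<'E'
from h import *
s=sensors.sense();print(s['t'],s['tcp_pos'],s['tool_rot'],np.degrees(s['q']).round(1),s['ft_torque'])
a=snap('top','t1')[165:280,290:420];b=snap('scene','s1')[115:230,190:320]
cv2.imwrite('pics/c1.png',cv2.resize(np.hstack([a,b])[:,:,::-1],None,fx=3,fy=3))
E
```

```text
5.1 [ 0.50584034 -0.15813182  0.28155354] [-6.76410803e-01  7.36524500e-01 -2.79092288e-04  9.17537533e-05] [-29.4  19.5  92.1   0.   68.4 155.4] [-0.02592041  0.04904921  0.02403629]
```

View pics/c1.png

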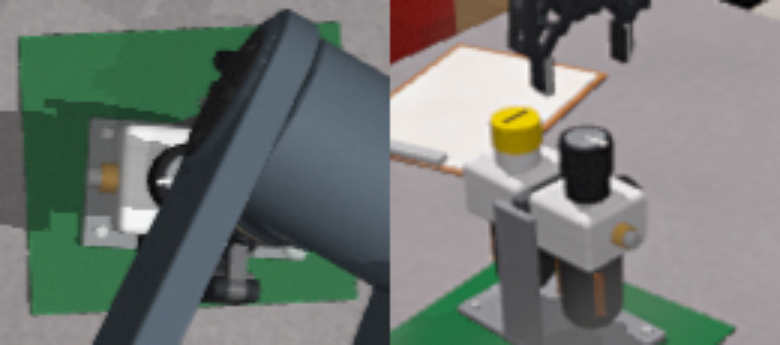

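The scene view shows the two fingers astride the knob axis: tips at (543,80) and (622,50), knob at (587,150). The top view is covered by the arm. Next: descend and grip.

Request:
move_arm(targets=[{"dx": 0, "dy": 0, "dz": -0.68, "rx": 0, "ry": 0, "rz": 0}, {"dx": 0, "dy": 0, "dz": -0.68, "rx": 0, "ry": 0, "rz": 0}, {"dx": 0, "dy": 0, "dz": -0.68, "rx": 0, "ry": 0, "rz": 0}, {"dx": 0, "dy": 0, "dz": -0.68, "rx": 0, "ry": 0, "rz": 0}, {"dx": 0, "dy": 0, "dz": -0.64, "rx": 0, "ry": 0, "rz": 0}, {"dx": 0, "dy": 0, "dz": 0, "rx": 0, "ry": 0, "rz": 0}, {"dx": 0, "dy": 0, "dz": 0, "rx": 0, "ry": 0, "rz": 0}, {"dx": 0, "dy": 0, "dz": 0, "rx": 0, "ry": 0, "rz": 0}, {"dx": 0, "dy": 0, "dz": 0, "rx": 0, "ry": 0, "rz": 0}, {"dx": 0, "dy": 0, "dz": 0, "rx": 0, "ry": 0, "rz": 0}])

```text
t: 6.45
tcp_pos: [0.5057, -0.1581, 0.1976]
tool_rot: [-0.676, 0.737, -0.0, 0.0]
force: [-0.2, 0.4, -0.3]
finger_gap: 0.999
gripper_force: 0.0
```

Request:
move_arm(targets=[{"dx": 0, "dy": 0, "dz": 0, "rx": 0, "ry": 0, "rz": 0}, {"dx": 0, "dy": 0, "dz": 0, "rx": 0, "ry": 0, "rz": 0}, {"dx": 0, "dy": 0, "dz": 0, "rx": 0, "ry": 0, "rz": 0}, {"dx": 0, "dy": 0, "dz": 0, "rx": 0, "ry": 0, "rz": 0}, {"dx": 0, "dy": 0, "dz": 0, "rx": 0, "ry": 0, "rz": 0}, {"dx": 0, "dy": 0, "dz": 0, "rx": 0, "ry": 0, "rz": 0}, {"dx": 0, "dy": 0, "dz": 0, "rx": 0, "ry": 0, "rz": 0}, {"dx": 0, "dy": 0, "dz": 0, "rx": 0, "ry": 0, "rz": 0}, {"dx": 0, "dy": 0, "dz": 0, "rx": 0, "ry": 0, "rz": 0}, {"dx": 0, "dy": 0, "dz": 0, "rx": 0, "ry": 0, "rz": 0}], claw=0, newtons=30)

```text
t: 7.7
tcp_pos: [0.5064, -0.1582, 0.1977]
tool_rot: [-0.676, 0.737, -0.001, 0.001]
force: [3.7, 2.5, 4.4]
finger_gap: 0.577
gripper_force: 32.1
```

```bash
python3 - <<'E'
from h import *
s=sensors.sense();print(s['t'],s['tcp_pos'],s['tool_rot'],s['force'],s['ft_torque'],s['finger_gap'],s['gripper_force'])
E
```

```text
7.7 [ 0.50635032 -0.15821963  0.19768747] [-6.76005212e-01  7.36896216e-01 -7.83013176e-04  5.54831306e-04] [3.70906552 2.52936765 4.37547402] [ 0.28613001 -0.76293207  0.04815699] 0.5765849252598921 32.08726644515991
```

Request:
move_arm(targets=[{"dx": 0, "dy": 0, "dz": 0, "rx": 0, "ry": 0, "rz": 0.25}, {"dx": 0, "dy": 0, "dz": 0, "rx": 0, "ry": 0, "rz": 0.25}, {"dx": 0, "dy": 0, "dz": 0, "rx": 0, "ry": 0, "rz": 0.25}, {"dx": 0, "dy": 0, "dz": 0, "rx": 0, "ry": 0, "rz": 0.25}, {"dx": 0, "dy": 0, "dz": 0, "rx": 0, "ry": 0, "rz": 0.25}, {"dx": 0, "dy": 0, "dz": 0, "rx": 0, "ry": 0, "rz": 0.25}, {"dx": 0, "dy": 0, "dz": 0, "rx": 0, "ry": 0, "rz": 0.25}, {"dx": 0, "dy": 0, "dz": 0, "rx": 0, "ry": 0, "rz": 0.25}, {"dx": 0, "dy": 0, "dz": 0, "rx": 0, "ry": 0, "rz": 0.25}, {"dx": 0, "dy": 0, "dz": 0, "rx": 0, "ry": 0, "rz": 0}])

```text
t: 8.95
tcp_pos: [0.5059, -0.1584, 0.1977]
tool_rot: [0.971, -0.238, 0.001, 0.0]
force: [3.0, 1.9, 4.9]
finger_gap: 0.579
gripper_force: 32.4
```

```bash
cat > st.py <<'E'
from h import *
s=sensors.sense();print(s['t'],'yaw',np.degrees(2*np.arctan2(s['tool_rot'][1],s['tool_rot'][0])).round(1),np.round(s['tcp_pos'],4),'F',np.round(s['force'],1),'T',np.round(s['ft_torque'],2),s['finger_gap'],'q1,q6',np.degrees(s['q'])[[0,5]].round(1))
E
python3 st.py
```

```text
8.95 yaw -27.5 [ 0.5059 -0.1584  0.1977] F [3.  1.9 4.9] T [ 0.32 -0.67  0.04] 0.5791936024323427 q1,q6 [-29.5  88. ]
```

Request:
move_arm(targets=[{"dx": 0, "dy": 0, "dz": 0, "rx": 0, "ry": 0, "rz": 0.25}, {"dx": 0, "dy": 0, "dz": 0, "rx": 0, "ry": 0, "rz": 0.25}, {"dx": 0, "dy": 0, "dz": 0, "rx": 0, "ry": 0, "rz": 0.25}, {"dx": 0, "dy": 0, "dz": 0, "rx": 0, "ry": 0, "rz": 0.25}, {"dx": 0, "dy": 0, "dz": 0, "rx": 0, "ry": 0, "rz": 0.25}, {"dx": 0, "dy": 0, "dz": 0, "rx": 0, "ry": 0, "rz": 0.25}, {"dx": 0, "dy": 0, "dz": 0, "rx": 0, "ry": 0, "rz": 0.25}, {"dx": 0, "dy": 0, "dz": 0, "rx": 0, "ry": 0, "rz": 0.25}, {"dx": 0, "dy": 0, "dz": 0, "rx": 0, "ry": 0, "rz": 0.25}, {"dx": 0, "dy": 0, "dz": 0, "rx": 0, "ry": 0, "rz": 0.25}])

```text
t: 10.2
tcp_pos: [0.5053, -0.1597, 0.1969]
tool_rot: [0.916, 0.402, -0.001, 0.001]
force: [2.3, -5.6, 0.9]
finger_gap: 0.581
gripper_force: 32.7
```

```bash
python3 st.py
```

```text
10.2 yaw 47.4 [ 0.5053 -0.1597  0.1969] F [ 2.3 -5.6  0.9] T [-0.64 -0.31 -1.21] 0.5812942285959501 q1,q6 [-29.6  13. ]
```

Request:
move_arm(targets=[{"dx": 0, "dy": 0, "dz": 0, "rx": 0, "ry": 0, "rz": 0.25}, {"dx": 0, "dy": 0, "dz": 0, "rx": 0, "ry": 0, "rz": 0.25}, {"dx": 0, "dy": 0, "dz": 0, "rx": 0, "ry": 0, "rz": 0.25}, {"dx": 0, "dy": 0, "dz": 0, "rx": 0, "ry": 0, "rz": 0.25}, {"dx": 0, "dy": 0, "dz": 0, "rx": 0, "ry": 0, "rz": 0.25}, {"dx": 0, "dy": 0, "dz": 0, "rx": 0, "ry": 0, "rz": 0.25}, {"dx": 0, "dy": 0, "dz": 0, "rx": 0, "ry": 0, "rz": 0.25}, {"dx": 0, "dy": 0, "dz": 0, "rx": 0, "ry": 0, "rz": 0.25}, {"dx": 0, "dy": 0, "dz": 0, "rx": 0, "ry": 0, "rz": 0.25}, {"dx": 0, "dy": 0, "dz": 0, "rx": 0, "ry": 0, "rz": 0.25}])

```text
t: 11.45
tcp_pos: [0.5058, -0.1579, 0.1969]
tool_rot: [0.482, 0.876, 0.001, -0.0]
force: [6.2, -1.4, 0.9]
finger_gap: 0.576
gripper_force: 32.9
```

```bash
python3 st.py; python3 - <<'E'
from h import *
b=snap('scene','s2')[135:235,210:310]
cv2.imwrite('pics/c2.png',cv2.resize(b[:,:,::-1],None,fx=5,fy=5,interpolation=cv2.INTER_CUBIC))
E
```

```text
11.45 yaw 122.4 [ 0.5058 -0.1579  0.1969] F [ 6.2 -1.4  0.9] T [-0.22 -1.03 -1.38] 0.5763231933264719 q1,q6 [-29.5 -61.9]
```

View pics/c2.png

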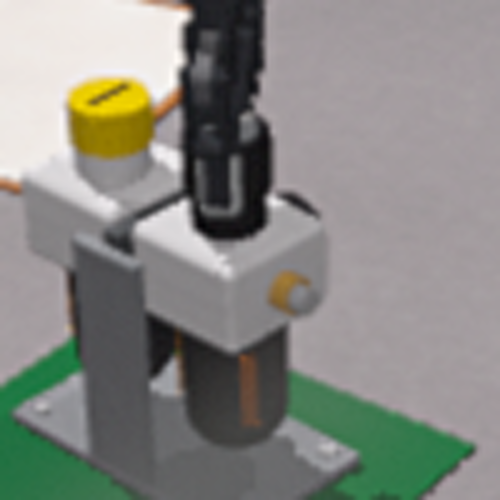

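The wrist torque rose from about 0 to −1.3 N m and stayed there, so the pads are slipping on the knob at its end stop. The picture shows the fingers on the knob at (228,180) and the cap still in place at (112,115). I'll release, rise, and check the pointer.

Request:
move_arm(targets=[{"dx": 0, "dy": 0, "dz": 0, "rx": 0, "ry": 0, "rz": 0}, {"dx": 0, "dy": 0, "dz": 0, "rx": 0, "ry": 0, "rz": 0}, {"dx": 0, "dy": 0, "dz": 0, "rx": 0, "ry": 0, "rz": 0}, {"dx": 0, "dy": 0, "dz": 0, "rx": 0, "ry": 0, "rz": 0}, {"dx": 0, "dy": 0, "dz": 0, "rx": 0, "ry": 0, "rz": 0}, {"dx": 0, "dy": 0, "dz": 0, "rx": 0, "ry": 0, "rz": 0}, {"dx": 0, "dy": 0, "dz": 1, "rx": 0, "ry": 0, "rz": 0}, {"dx": 0, "dy": 0, "dz": 1, "rx": 0, "ry": 0, "rz": 0}, {"dx": 0, "dy": 0, "dz": 1, "rx": 0, "ry": 0, "rz": 0}, {"dx": 0, "dy": 0, "dz": 1, "rx": 0, "ry": 0, "rz": 0}], claw=100)

```text
t: 12.75
tcp_pos: [0.5054, -0.158, 0.2981]
tool_rot: [0.48, 0.877, -0.0, -0.0]
force: [-0.5, -0.1, -0.1]
finger_gap: 0.999
gripper_force: 0.0
```

Request:
move_arm(targets=[{"dx": -0.06, "dy": -0.75, "dz": 0, "rx": 0, "ry": 0, "rz": -0.34}, {"dx": -0.06, "dy": -0.75, "dz": 0, "rx": 0, "ry": 0, "rz": -0.34}, {"dx": -0.06, "dy": -0.75, "dz": 0, "rx": 0, "ry": 0, "rz": -0.34}, {"dx": -0.06, "dy": -0.75, "dz": 0, "rx": 0, "ry": 0, "rz": -0.34}, {"dx": 0, "dy": -0.76, "dz": 0, "rx": 0, "ry": 0, "rz": -0.34}, {"dx": 0, "dy": 0, "dz": 0, "rx": 0, "ry": 0, "rz": -0.34}, {"dx": 0, "dy": 0, "dz": 0, "rx": 0, "ry": 0, "rz": 0}, {"dx": 0, "dy": 0, "dz": 0, "rx": 0, "ry": 0, "rz": 0}, {"dx": 0, "dy": 0, "dz": 0, "rx": 0, "ry": 0, "rz": 0}, {"dx": 0, "dy": 0, "dz": 0, "rx": 0, "ry": 0, "rz": 0}])

```text
t: 14.0
tcp_pos: [0.4996, -0.2519, 0.2974]
tool_rot: [0.86, 0.511, 0.0, 0.0]
force: [0.2, 0.4, -0.1]
finger_gap: 0.998
gripper_force: 0.0
```

```bash
python3 st.py; python3 - <<'E'
from h import *
b=snap('scene','s3')[115:215,210:310];a=snap('top','t3')[175:275,310:410]
cv2.imwrite('pics/c3.png',cv2.resize(np.hstack([a,b])[:,:,::-1],None,fx=4,fy=4,interpolation=cv2.INTER_CUBIC))
E
```

```text
14.0 yaw 61.4 [ 0.4996 -0.2519  0.2974] F [ 0.2  0.4 -0.1] T [ 0.03  0.02 -0.01] 0.9980563436938257 q1,q6 [-38.2  -9.6]
```

View pics/c3.png

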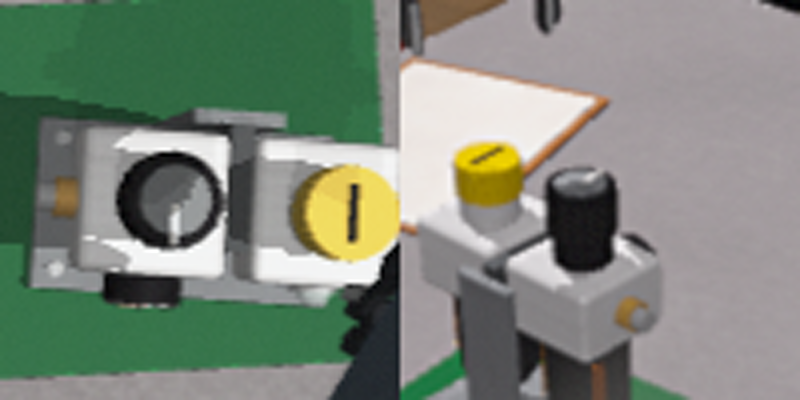

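The pointer, at (175,225) in the left half, now faces the gauge side. It turned about 90° anticlockwise and then stopped, so the pressure is off. The fingers are above the cap. Next: descend and grip it.

Request:
move_arm(targets=[{"dx": 0, "dy": 0, "dz": -0.86, "rx": 0, "ry": 0, "rz": 0}, {"dx": 0, "dy": 0, "dz": -0.86, "rx": 0, "ry": 0, "rz": 0}, {"dx": 0, "dy": 0, "dz": -0.86, "rx": 0, "ry": 0, "rz": 0}, {"dx": 0, "dy": 0, "dz": -0.86, "rx": 0, "ry": 0, "rz": 0}, {"dx": 0, "dy": 0, "dz": -0.86, "rx": 0, "ry": 0, "rz": 0}, {"dx": 0, "dy": 0, "dz": 0, "rx": 0, "ry": 0, "rz": 0}, {"dx": 0, "dy": 0, "dz": 0, "rx": 0, "ry": 0, "rz": 0}, {"dx": 0, "dy": 0, "dz": 0, "rx": 0, "ry": 0, "rz": 0}, {"dx": 0, "dy": 0, "dz": 0, "rx": 0, "ry": 0, "rz": 0}, {"dx": 0, "dy": 0, "dz": 0, "rx": 0, "ry": 0, "rz": 0}])

```text
t: 15.35
tcp_pos: [0.4998, -0.2522, 0.1903]
tool_rot: [0.86, 0.51, 0.0, 0.0]
force: [-0.5, -0.7, -0.1]
finger_gap: 1.001
gripper_force: 0.0
```

Request:
move_arm(targets=[{"dx": 0, "dy": 0, "dz": 0, "rx": 0, "ry": 0, "rz": 0}, {"dx": 0, "dy": 0, "dz": 0, "rx": 0, "ry": 0, "rz": 0}, {"dx": 0, "dy": 0, "dz": 0, "rx": 0, "ry": 0, "rz": 0}, {"dx": 0, "dy": 0, "dz": 0, "rx": 0, "ry": 0, "rz": 0}, {"dx": 0, "dy": 0, "dz": 0, "rx": 0, "ry": 0, "rz": 0}, {"dx": 0, "dy": 0, "dz": 0, "rx": 0, "ry": 0, "rz": 0}, {"dx": 0, "dy": 0, "dz": 0, "rx": 0, "ry": 0, "rz": 0}, {"dx": 0, "dy": 0, "dz": 0, "rx": 0, "ry": 0, "rz": 0}, {"dx": 0, "dy": 0, "dz": 0, "rx": 0, "ry": 0, "rz": 0}, {"dx": 0, "dy": 0, "dz": 0, "rx": 0, "ry": 0, "rz": 0}], claw=0, newtons=30)

```text
t: 16.6
tcp_pos: [0.4999, -0.2523, 0.1901]
tool_rot: [0.86, 0.51, 0.0, 0.0]
force: [1.3, -0.5, 4.1]
finger_gap: 0.559
gripper_force: 31.2
```

```bash
python3 st.py
```

```text
16.6 yaw 61.4 [ 0.4999 -0.2523  0.1901] F [ 1.3 -0.5  4.1] T [-0.09 -0.25 -0.01] 0.5588063515022834 q1,q6 [-38.2  -9.6]
```

Request:
move_arm(targets=[{"dx": 0, "dy": 0, "dz": 0.02, "rx": 0, "ry": 0, "rz": 0.2}, {"dx": 0, "dy": 0, "dz": 0.02, "rx": 0, "ry": 0, "rz": 0.2}, {"dx": 0, "dy": 0, "dz": 0.02, "rx": 0, "ry": 0, "rz": 0.2}, {"dx": 0, "dy": 0, "dz": 0.02, "rx": 0, "ry": 0, "rz": 0.2}, {"dx": 0, "dy": 0, "dz": 0, "rx": 0, "ry": 0, "rz": 0}, {"dx": 0, "dy": 0, "dz": 0, "rx": 0, "ry": 0, "rz": 0}, {"dx": 0, "dy": 0, "dz": 0, "rx": 0, "ry": 0, "rz": 0}, {"dx": 0, "dy": 0, "dz": 0, "rx": 0, "ry": 0, "rz": 0}, {"dx": 0, "dy": 0, "dz": 0, "rx": 0, "ry": 0, "rz": 0}, {"dx": 0, "dy": 0, "dz": 0, "rx": 0, "ry": 0, "rz": 0}])

```text
t: 17.85
tcp_pos: [0.4996, -0.252, 0.1917]
tool_rot: [0.735, 0.678, 0.0, -0.0]
force: [3.5, -1.7, -2.5]
finger_gap: 0.56
gripper_force: 31.3
```

```bash
python3 st.py
```

```text
17.85 yaw 85.4 [ 0.4996 -0.252   0.1917] F [ 3.5 -1.7 -2.5] T [-0.31 -0.47 -0.04] 0.5598775684388282 q1,q6 [-38.2 -33.6]
```

The cap turned 24° anticlockwise with almost no torque (−0.04 N m), so it is loosening: right-hand thread. I'll carry on, rising with the pitch.

Request:
move_arm(targets=[{"dx": 0, "dy": 0, "dz": 0.03, "rx": 0, "ry": 0, "rz": 0.3}, {"dx": 0, "dy": 0, "dz": 0.03, "rx": 0, "ry": 0, "rz": 0.3}, {"dx": 0, "dy": 0, "dz": 0.03, "rx": 0, "ry": 0, "rz": 0.3}, {"dx": 0, "dy": 0, "dz": 0.03, "rx": 0, "ry": 0, "rz": 0.3}, {"dx": 0, "dy": 0, "dz": 0.03, "rx": 0, "ry": 0, "rz": 0.3}, {"dx": 0, "dy": 0, "dz": 0.03, "rx": 0, "ry": 0, "rz": 0.3}, {"dx": 0, "dy": 0, "dz": 0, "rx": 0, "ry": 0, "rz": 0}, {"dx": 0, "dy": 0, "dz": 0, "rx": 0, "ry": 0, "rz": 0}, {"dx": 0, "dy": 0, "dz": 0, "rx": 0, "ry": 0, "rz": 0}, {"dx": 0, "dy": 0, "dz": 0, "rx": 0, "ry": 0, "rz": 0}])

```text
t: 19.1
tcp_pos: [0.4996, -0.2522, 0.1965]
tool_rot: [0.347, 0.938, -0.0, 0.0]
force: [1.7, -3.2, 1.8]
finger_gap: 0.558
gripper_force: 31.2
```

```bash
python3 st.py
```

```text
19.1 yaw 139.3 [ 0.4996 -0.2522  0.1965] F [ 1.7 -3.2  1.8] T [-0.45 -0.24  0.02] 0.55753374635456 q1,q6 [-38.2 -87.6]
```

Request:
move_arm(targets=[{"dx": 0, "dy": 0, "dz": 0.03, "rx": 0, "ry": 0, "rz": 0.3}, {"dx": 0, "dy": 0, "dz": 0.03, "rx": 0, "ry": 0, "rz": 0.3}, {"dx": 0, "dy": 0, "dz": 0.03, "rx": 0, "ry": 0, "rz": 0.3}, {"dx": 0, "dy": 0, "dz": 0.03, "rx": 0, "ry": 0, "rz": 0.3}, {"dx": 0, "dy": 0, "dz": 0.03, "rx": 0, "ry": 0, "rz": 0.3}, {"dx": 0, "dy": 0, "dz": 0.03, "rx": 0, "ry": 0, "rz": 0.3}, {"dx": 0, "dy": 0, "dz": 0, "rx": 0, "ry": 0, "rz": 0}, {"dx": 0, "dy": 0, "dz": 0, "rx": 0, "ry": 0, "rz": 0}, {"dx": 0, "dy": 0, "dz": 0, "rx": 0, "ry": 0, "rz": 0}, {"dx": 0, "dy": 0, "dz": 0, "rx": 0, "ry": 0, "rz": 0}])

```text
t: 20.35
tcp_pos: [0.4995, -0.2511, 0.2006]
tool_rot: [-0.116, 0.993, 0.001, -0.0]
force: [4.1, 3.8, 0.8]
finger_gap: 0.56
gripper_force: 31.2
```

```bash
python3 st.py
```

```text
20.35 yaw 193.3 [ 0.4995 -0.2511  0.2006] F [4.1 3.8 0.8] T [ 0.65 -0.54  0.05] 0.5596492935374473 q1,q6 [ -38.2 -141.6]
```

It has turned 132°. I'll lift gently first and check the force.

Request:
move_arm(targets=[{"dx": 0, "dy": 0, "dz": 0.04, "rx": 0, "ry": 0, "rz": 0}, {"dx": 0, "dy": 0, "dz": 0.04, "rx": 0, "ry": 0, "rz": 0}, {"dx": 0, "dy": 0, "dz": 0.04, "rx": 0, "ry": 0, "rz": 0}, {"dx": 0, "dy": 0, "dz": 0.04, "rx": 0, "ry": 0, "rz": 0}, {"dx": 0, "dy": 0, "dz": 0.04, "rx": 0, "ry": 0, "rz": 0}, {"dx": 0, "dy": 0, "dz": 0.04, "rx": 0, "ry": 0, "rz": 0}, {"dx": 0, "dy": 0, "dz": 0, "rx": 0, "ry": 0, "rz": 0}, {"dx": 0, "dy": 0, "dz": 0, "rx": 0, "ry": 0, "rz": 0}, {"dx": 0, "dy": 0, "dz": 0, "rx": 0, "ry": 0, "rz": 0}, {"dx": 0, "dy": 0, "dz": 0, "rx": 0, "ry": 0, "rz": 0}])

```text
t: 21.6
tcp_pos: [0.4994, -0.252, 0.2067]
tool_rot: [-0.116, 0.993, 0.0, -0.0]
force: [-0.3, 0.6, 0.6]
finger_gap: 0.56
gripper_force: 31.8
```

No pull, so the cap is free. Lift it off: 120 mm, smoothly.

Request:
move_arm(targets=[{"dx": 0, "dy": 0, "dz": 0.4, "rx": 0, "ry": 0, "rz": 0}, {"dx": 0, "dy": 0, "dz": 0.5, "rx": 0, "ry": 0, "rz": 0}, {"dx": 0, "dy": 0, "dz": 0.6, "rx": 0, "ry": 0, "rz": 0}, {"dx": 0, "dy": 0, "dz": 0.6, "rx": 0, "ry": 0, "rz": 0}, {"dx": 0, "dy": 0, "dz": 0.6, "rx": 0, "ry": 0, "rz": 0}, {"dx": 0, "dy": 0, "dz": 0.6, "rx": 0, "ry": 0, "rz": 0}, {"dx": 0, "dy": 0, "dz": 0.6, "rx": 0, "ry": 0, "rz": 0}, {"dx": 0, "dy": 0, "dz": 0.5, "rx": 0, "ry": 0, "rz": 0}, {"dx": 0, "dy": 0, "dz": 0.4, "rx": 0, "ry": 0, "rz": 0}, {"dx": 0, "dy": 0, "dz": 0, "rx": 0, "ry": 0, "rz": 0}])

```text
t: 22.85
tcp_pos: [0.4999, -0.2524, 0.3277]
tool_rot: [-0.116, 0.993, -0.001, 0.001]
force: [0.2, 0.2, -0.6]
finger_gap: 0.564
gripper_force: 31.8
```

Request:
move_arm(targets=[{"dx": 0, "dy": 0, "dz": 0, "rx": 0, "ry": 0, "rz": 0}, {"dx": 0, "dy": 0, "dz": 0, "rx": 0, "ry": 0, "rz": 0}, {"dx": 0, "dy": 0, "dz": 0, "rx": 0, "ry": 0, "rz": 0}, {"dx": 0, "dy": 0, "dz": 0, "rx": 0, "ry": 0, "rz": 0}, {"dx": 0, "dy": 0, "dz": 0, "rx": 0, "ry": 0, "rz": 0}, {"dx": 0, "dy": 0, "dz": 0, "rx": 0, "ry": 0, "rz": 0}, {"dx": 0, "dy": 0, "dz": 0, "rx": 0, "ry": 0, "rz": 0}, {"dx": 0, "dy": 0, "dz": 0, "rx": 0, "ry": 0, "rz": 0}, {"dx": 0, "dy": 0, "dz": 0, "rx": 0, "ry": 0, "rz": 0}, {"dx": 0, "dy": 0, "dz": 0, "rx": 0, "ry": 0, "rz": 0}])

```text
t: 24.1
tcp_pos: [0.4996, -0.2521, 0.3268]
tool_rot: [-0.116, 0.993, -0.0, -0.0]
force: [-0.1, -0.4, -0.2]
finger_gap: 0.559
gripper_force: 31.8
```

```bash
python3 st.py; python3 - <<'E'
from h import *
b=snap('scene','s4')[75:215,180:320];a=snap('top','t4')[170:310,290:430]
cv2.imwrite('pics/c4.png',cv2.resize(np.hstack([a,b])[:,:,::-1],(800,400),interpolation=cv2.INTER_CUBIC))
E
```

```text
24.1 yaw 193.4 [ 0.4996 -0.2521  0.3268] F [-0.1 -0.4 -0.2] T [ 0.02 -0.04 -0.03] 0.5587454601502369 q1,q6 [ -38.2 -141.6]
```

View pics/c4.png

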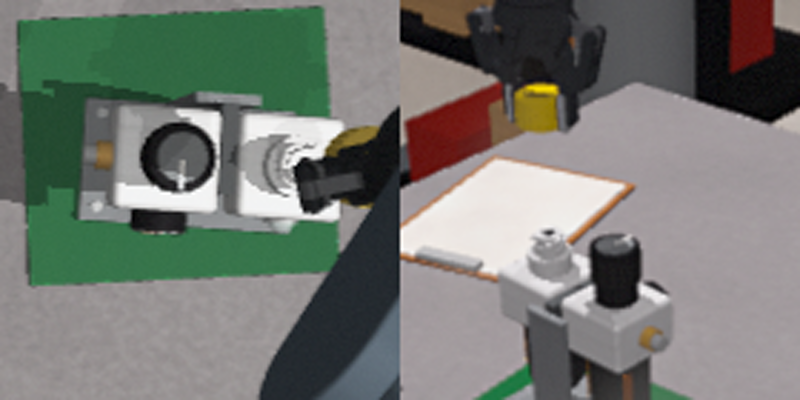

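The yellow cap, at (540,108) in the right half, is held well above the bare threaded neck at (550,250). The knob pointer, at (180,175) in the left half, is still at the stop. Handing in.

```bash
python3 -c "
from station import order; print(order.sign_off())"
```

```text
the job is handed in; nothing more can be done
None
```

The job is handed in at about 24 s: the mat unit's knob was turned anticlockwise to its end stop first, then its cap was unscrewed (right-hand thread) and is held steady about 13 cm above its seat; I did not touch the other unit or the bystander items.

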